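# Clip an LED driver into its gear tray and fit the tray on the studs of a lamp base

### The job

Clip the long white LED driver into the metal gear tray lying in the plywood nest: tip its front lug under the tray's bridge, then press its tail down until the spring catch snaps over it. Then carry driver and tray together, kept level, to the upturned lamp base and lower them gently over its two locating studs until the tray sits flat on the stud bar, and let go. Leave the short driver and the other things on the bench where they are.

Things in the scene. Friction and masses are not known exactly. Their poses are not given: they have to be found in the camera images.
- driver: The long LED driver to use: white plastic box 112 mm long (its y) x 44 wide (x) x 30 high, about 0.28 kg (+-25 %), with a flat lug at each end (26 mm wide, 5 thick, flush with the underside, standing out 9 mm): 130 mm over all. Both ends alike, either may go under the bridge. Origin: centre of its underside, z up.
- tray: Gear tray, aluminium, 0.25 kg, loose in the nest: plate 200 mm (y) x 70 (x) x 4 thick. Origin: centre of the plate's underside, z up. A fixed bridge at its +y end, a spring catch at its -y end, four side ears between, a bushed hole at each end. With the driver clipped in, both can be lifted as one by the driver (the tray then hangs about 1.5 mm lower).
- catch (a joint): Spring catch at the tray's -y end, travel in m: 0 = closed, to 0.006 = pushed back to -y. Steel block 24 mm wide, y = -62 to -71 mm, top 20 mm above the tray's underside and sloping down inward; the hook's flat underside is at 10.2 mm, 1.2 over a seated lug. Pressing the driver's tail down with about 8 to 15 N drives it back some 3.5 mm, then it snaps over the tail lug.
- driver_seat (a point): Middle of the plate's top face, (0, 0, 4) mm in the tray frame: where the seated driver's origin comes, lengthwise along y, with about 1 mm of play each way. The ears (16 mm long, at y = +-45 mm, 46 mm apart inside, tops 25 mm above the tray's underside and flared outward) guide the driver's sides; from y = -35 to +35 mm the sides are open to the fingers.
- bridge_mouth (a point): Point on the plate's top face below the entry edge of the bridge, (0, 57, 4) mm in the tray frame. The bridge spans y = 57 to 64.5 mm; opening 34 mm wide, 6.5 high; bar 3 thick. A lug enters from the -y side with the driver tilted about 0.15 rad, front end low: the catch blocks a level entry, the bridge a straight drop.
- catch_tip (a point): Tip of the catch's hook, (0, -61.5, 12.2) mm in the tray frame when closed; moves with the catch.
- tray_hole_a (a point): Centre of the hole at the tray's +y end, on the underside, (0, 88, 0) mm in the tray frame. Hole 12 mm wide, 12 mm deep through plate and a bushing that stands 8 mm above the plate (17 mm outside).
- tray_hole_b (a point): The like hole at the tray's -y end, (0, -88, 0) mm.
- nest: Plywood nest, fixed, 236 mm (along y) x 104 (x), deck 10 mm above the bench with cleats up to 15 mm that locate the tray with 1.5 mm of play. Origin: centre of its underside; the tray lies lengthwise along its y, tray origin 10 mm above.
- lamp_base: Underside-up lamp base casting, grey, fixed on the bench: open shell 250 mm (its y) x 170 (x), rim 30 mm high, walls 6, inner floor 6. Origin: centre of its underside, z up. Along its middle a dark steel stud bar, 204 x 26 mm, top 16 mm above the bench, carries the two studs. Fitted, the tray's origin is 16 mm above this origin, its length along this y, either way round.
- stud_line (a point): Point at the height of the stud tips, (0, 0, 42) mm in the base frame; fixed to the casting. The studs stand 176 mm apart along the base's y, 10 mm thick, 26 mm above the bar, tip edges chamfered 1.5 mm. The bar is clamped through lengthwise slots: its place along the base's y differs by up to 10 mm either way from casting to casting and no pose tells it; find the studs by touch or by eye.
- short_driver: Bystander: a driver like the long one but with a body only 76 mm long (94 mm over the lugs); it does not fit this tray. Origin: centre of its underside, length along y.
- screwdriver: Bystander: screwdriver lying on the bench.
- wrench: Bystander: wrench lying on the bench.
- tape_roll: Bystander: roll of tape lying flat, 100 mm across, 24 mm high.
- knuckle: Bystander: yellow lamp joint standing on the bench, 40 mm across, 32 mm high, with a short side spigot.
There are look-alikes about, which are no part of the job. Leave any purple look-alike of the driver alone.

How it is judged:
By the outcome, as a careful person would: the job done as asked, in the order asked, and still so for the second after the job is handed in, with the robot touching nothing.
It also fails if it takes over 72 s, if anything falls off the work surface, if the arm or the gripper's body presses on something with over 40 N, if the wrist force passes 120 N, or if a joint passes its speed limit or range.

### The arm

A 6-joint arm with a two-finger parallel gripper is mounted at the origin on the work surface. World frame = base frame: x ahead of the robot, y to its left, z up, the work surface at z = 0. Lengths are in m, angles in rad, forces in N, time in s.
With the tool pointing down it reaches from about 0.25 to 0.775 m from the base axis. Payload 4 kg.
Tool frame: the origin (TCP) lies on the centre line of the jaws, within the pads' length; the fingertips stand 22 mm ahead of it and the grasp point (between the pads) lies 3 mm ahead of it (arm.tip_reach is the distance from the TCP to the fingertips, in m); z points along the fingers, y is the line along which they close (so a half turn about z gives the same grasp; the last joint's range is limited). The gripper opens to 85 mm and grips with 20 to 120 N. Pads are 22 mm wide; open, the fingers measure 114 mm over their backs; the gripper's body (76 mm by 85 mm) begins 54 mm behind the grasp point. The pads swing forward as they close: fully open they stand 13 mm farther back than shut.
Start: joints at [-1.379, 0.087, 1.371, -0, 1.684, -0.103], TCP at [0.16, -0.526, 0.253] pointing down, gripper open.
Joint ranges: [-3.1, 3.1], [-0.76, 2.03], [0.27, 2.55], [-1.08, 4.22], [0.17, 2.65], [-2.57, 2.57]. Speed limits (rad/s): [2.79, 2.79, 3.14, 3.14, 3.14, 3.14].

### API

Orientations are given as a rotation vector (axis times angle).
In Python, from workcell import arm gives the robot as it stands. Calls block until the motion is done:
- arm.move_to(position, orientation): joint-space move of the TCP to a pose.
- arm.servo_line(position, velocity=0.15, rotation=None, max_force=None): straight line of the TCP; rotation=None keeps the orientation; velocity is the mean speed in m/s. With max_force (N) it stops when the force on the tool has changed by that much, and returns True; else False.
- arm.move_joints(angles): joint-space move.
- arm.command_gripper(opening, grasp_force=None): finger opening in m; grasp_force is the grip in N (None keeps the last); returns when the fingers have stopped.
- arm.pause(seconds).
- arm.solve_ik(position, orientation): joint angles nearest the present ones, or None.
- arm.read_camera(name): name is "side" or "top" or "wrist"; returns a dict with "image" (420x560x3 uint8, blue, green, red), "vfov" (degrees; the focal length in pixels is half the picture's height over the tangent of half this angle, whatever the lens; pixels are square), "cx", "cy" (the principal point, pixels), "k1" (the pictures are not rectified: a ray, as slopes to the right and down, at radius r is drawn at 1 + k1 r^2 times it, then the intrinsics apply), "extrinsics" (4x4, takes a point from camera to world coordinates). Camera axes: x right, y down, z forward; pixel columns grow to the right and rows downward; lengths in m; the calibration is good to about 2 mm. A picture is of the moment at which its call begins. There is no depth.
A pose or a line that the arm cannot do raises arm.IKError and nothing moves.
- arm.job_done(): hands the job in; it is judged then, once.
Readings, each from a call of its own:
- arm.get_clock(): time.
- arm.get_joint_positions(): joint angles.
- arm.get_qvel(): joint speeds.
- arm.get_joint_torque(): joint torques, N m.
- arm.get_tcp_pos(): TCP position.
- arm.get_eef_rot(): TCP orientation.
- arm.get_force(): force on the tool from outside, world axes, zero at the start.
- arm.get_torque(): the same for the moment, N m.
- arm.get_finger_gap(): finger opening in m.
- arm.get_finger_force(): force on a finger pad.
Only numpy, scipy, OpenCV 4.12 (cv2) and the standard library are available. Lean on these libraries where they do the work, as an engineer would, in place of code of your own. Each camera call takes 0.05 s, during which the arm holds its last target. There are 200 camera calls.

## Working session

There is one attempt and no reset: what is moved stays moved. The work goes in short steps, each a Python script; the robot and the scene stay as the last script left them, time stands still between calls to the robot, and variables do not carry over. Pictures are saved under pics/ and viewed, at most 12 in all, crops included, and the job is handed in when it is done.

```bash
ls; mkdir -p pics; python3 - <<'E'
from workcell import arm
import cv2,numpy as np
for n in("top","side"):
    r=arm.read_camera(n); cv2.imwrite(f"pics/{n}0.png",r["image"]); print(n,r["vfov"],r["cx"],r["cy"],r["k1"]);print(np.round(r["extrinsics"],4))
print(arm.get_clock(),arm.tip_reach,arm.get_eef_rot())
E
```

```text
pics
top 44.74969119127379 278.8513778787962 208.6752061324572 -0.15031441480397087
[[ 2.6100e-02 -9.8790e-01  1.5320e-01  3.3710e-01]
 [-9.9960e-01 -2.6500e-02 -4.0000e-04 -8.4000e-03]
 [ 4.5000e-03 -1.5310e-01 -9.8820e-01  1.2978e+00]
 [ 0.0000e+00  0.0000e+00  0.0000e+00  1.0000e+00]]
side 50.26082043286666 285.51566749960836 208.66997664095032 0.022004873535824032
[[ 0.994  -0.0682  0.0853  0.4726]
 [-0.1091 -0.5849  0.8037 -0.7865]
 [-0.0049 -0.8082 -0.5889  0.6121]
 [ 0.      0.      0.      1.    ]]
0.1 0.022 [-3.10552936e+00 -4.61103665e-01  1.32785998e-04]
```

View pics/top0.png

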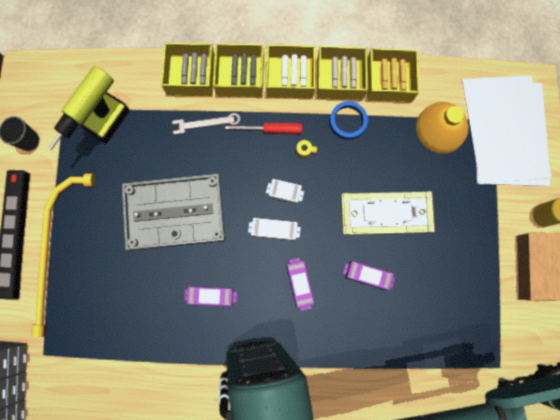

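View pics/side0.png

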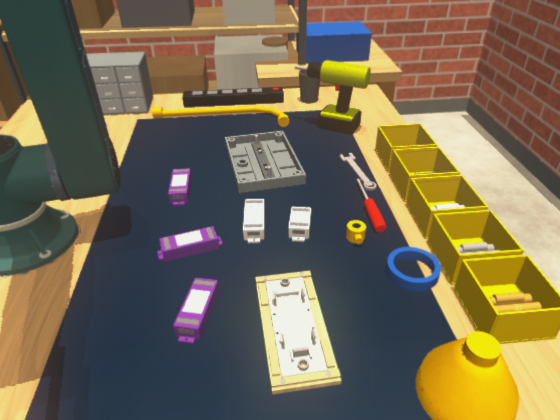

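Top view: the long white driver is at (274,229) and the short one at (285,190). The nest with the tray is at (388,213) and the lamp base at (173,212), with studs near (138,214) and (209,210). The purple ones are look-alikes. Next I'll take coarse positions, then a closer look with the wrist camera.

```bash
cat > h.py <<'E'
from workcell import arm
import cv2,numpy as np
from scipy.spatial.transform import Rotation as R
def K(r):
    f=r["image"].shape[0]/2/np.tan(np.radians(r["vfov"]/2)); return f
def ray(r,px):
    px=np.atleast_2d(px).astype(float); f=K(r)
    d=(px-[r["cx"],r["cy"]])/f; u=d.copy()
    for _ in range(30): u=d/(1+r["k1"]*(u**2).sum(1,keepdims=True))
    E=np.array(r["extrinsics"]); 
    return E[:3,3],np.c_[u,np.ones(len(u))]@E[:3,:3].T
def plane(r,px,z):
    o,d=ray(r,px); return o+d*((z-o[2])/d[:,2])[:,None]
def proj(r,P):
    E=np.array(r["extrinsics"]); p=(np.atleast_2d(P)-E[:3,3])@E[:3,:3]; u=p[:,:2]/p[:,2:]
    return u*(1+r["k1"]*(u**2).sum(1,keepdims=True))*K(r)+[r["cx"],r["cy"]]
def down(a,tilt=0.):
    """tool down, tool y at world angle a; tilt = rotation about the tool's y axis direction (world)"""
    y=np.array([np.cos(a),np.sin(a),0]); z=np.array([0,0,-1.]); M=np.c_[np.cross(y,z),y,z]
    return (R.from_rotvec(tilt*y)*R.from_matrix(M)).as_rotvec()
def snap(n,name):
    import pickle
    r=arm.read_camera(n); cv2.imwrite(f"pics/{name}.png",r["image"]); pickle.dump(r,open(f"{name}.pkl","wb")); return r
E
python3 - <<'E'
from h import *
r=snap("top","top1"); im=r["image"].astype(int)
def blob(mask,c,z):
    n,l,s,cc=cv2.connectedComponentsWithStats(mask.astype(np.uint8)); k=l[c[1],c[0]]
    if k==0: 
        k=1+np.argmin(((cc[1:]-c)**2).sum(1))
    ys,xs=np.where(l==k); P=plane(r,np.c_[xs,ys],z)[:,:2].astype(np.float32)
    return s[k,4],cv2.minAreaRect(P)
hsv=cv2.cvtColor(r["image"],cv2.COLOR_BGR2HSV)
w=(hsv[...,1]<60)&(hsv[...,2]>140)
print("driver",blob(w,(274,232),.03)); print("short",blob(w,(285,193),.03))
nest=(hsv[...,2]>110); print("nest",blob(nest,(347,215),.012))
lamp=(hsv[...,2]>75)&(hsv[...,1]<90); print("lamp",blob(lamp,(150,240),.03))
print(plane(r,[(138,214),(209,210)],.042))
a=0
for n,p in("nest",(0.35,-0.25,.3)),:
    rot=arm.get_eef_rot(); print(rot, R.from_rotvec(rot).as_matrix().round(2)); 
w=arm.read_camera("wrist"); E=w["extrinsics"]; T=R.from_rotvec(rot).as_matrix()
print("cam in tool",T.T@(E[:3,3]-arm.get_tcp_pos()),(T.T@E[:3,:3]).round(3),w["vfov"])
E
```

```text
driver (np.int32(939), ((0.48398467898368835, 0.0016320347785949707), (0.1321718841791153, 0.04709656536579132), 85.7818603515625))
short (np.int32(640), ((0.5819629430770874, -0.02319306507706642), (0.09574149549007416, 0.04717448353767395), 78.10834503173828))
nest (np.int32(3871), ((0.5343315601348877, -0.288861483335495), (0.10983523726463318, 0.24047204852104187), 2.5076990127563477))
lamp (np.int32(69008), ((0.48017996549606323, 0.040565311908721924), (0.6839648485183716, 1.088099479675293), 1.3912582397460938))
[[0.50877962 0.34457805 0.042     ]
 [0.52378935 0.16520944 0.042     ]]
[-3.10582563e+00 -4.61212861e-01  7.92286142e-05] [[ 0.96  0.29 -0.  ]
 [ 0.29 -0.96  0.  ]
 [ 0.   -0.   -1.  ]]
cam in tool [ 0.07226375  0.00047706 -0.11967147] [[-0.    -0.959 -0.285]
 [ 1.    -0.     0.   ]
 [-0.    -0.285  0.959]] 71.98046066168196
```

```bash
python3 - <<'E'
from h import *
arm.command_gripper(0.085)
for n,p,z in("nest",(.534,-.289),.14),("lamp",(.516,.255),.17),("drv",(.484,.002),.13):
    arm.move_to([p[0],p[1]-.05,z],down(0.)); arm.pause(.15); r=snap("wrist",n); print(n,arm.get_clock(),arm.get_joint_positions().round(2))
ims=[cv2.imread(f"pics/{n}.png") for n in("nest","lamp")]
c=np.hstack([cv2.rotate(i,cv2.ROTATE_90_CLOCKWISE) for i in ims]); print(c.shape)
cv2.imwrite("pics/nl.png",c[:, :]) 
E
```

```text
nest 2.2083 [-0.66  0.31  1.33 -0.    1.5  -0.66]
lamp 4.375 [ 0.27  0.13  1.49 -0.    1.52  0.28]
drv 5.5833 [-0.21  0.    1.7   0.    1.43 -0.22]
(560, 840, 3)
```

View pics/nest.png

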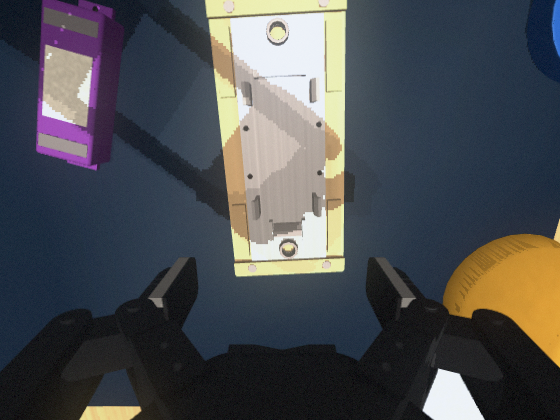

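View pics/lamp.png

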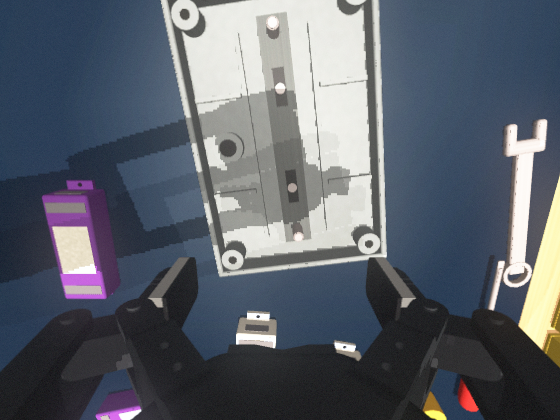

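View pics/drv.png

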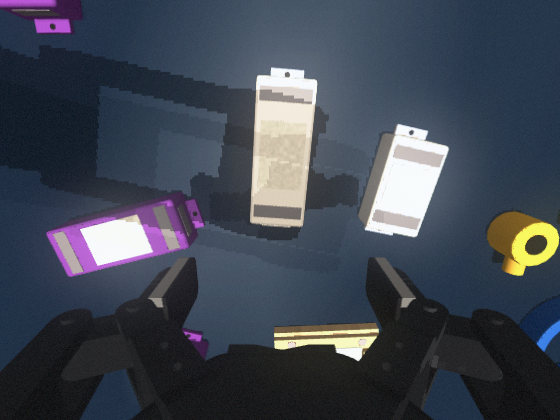

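Wrist views have image up = world +y and right = +x.
- **Nest:** the tray bushings are at (277,31) and (288,248). There is a wide bar at (280,76), probably the bridge, and a narrow block at (288,228), probably the catch.
- **Lamp:** the stud tips are at (272,23) and (298,237). The spots at (280,88) and (292,187) are the clamp screws.
- **Driver:** it spans from lug (287,73) to about (277,228).

I'll zoom in to confirm the ends and pixel positions.

```bash
python3 - <<'E'
import cv2,numpy as np
n,l,d=[cv2.imread(f"pics/{k}.png") for k in("nest","lamp","drv")]
def c(i,x,y,w=66,h=74): return cv2.resize(i[y:y+h,x:x+w],(264,296),interpolation=cv2.INTER_CUBIC)
a=np.hstack([c(n,247,12),c(l,239,0),c(d,250,60)])
b=np.hstack([c(n,255,195),c(l,265,186),c(d,244,180)])
cv2.imwrite("pics/z1.png",np.vstack([a,b]))
E
```

```text
(no output)
```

View pics/z1.png

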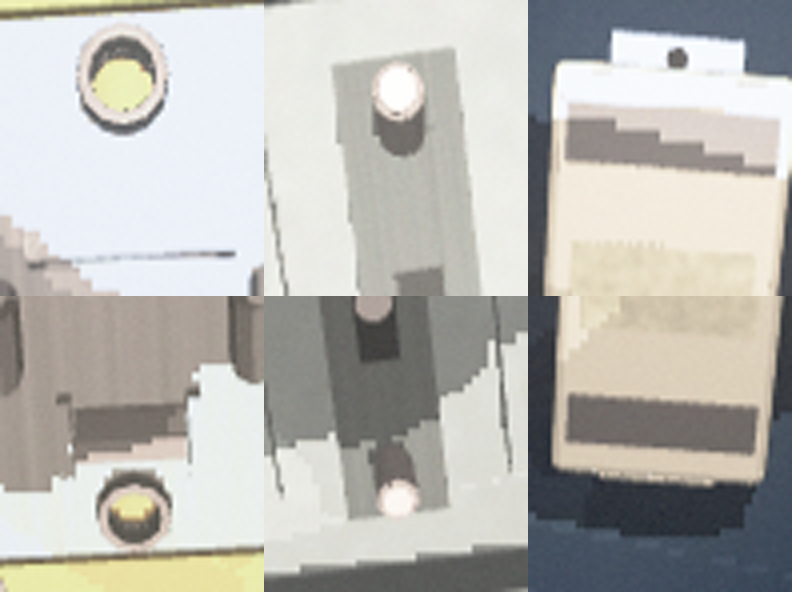

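```bash
python3 - <<'E'
from h import *
import pickle
L=lambda n:pickle.load(open(n+".pkl","rb"))
def rep(n,a,b):
    d=b-a; print(n,"mid",((a+b)/2).round(4),"len",np.linalg.norm(d[:2]).round(4),"ang",np.degrees(np.arctan2(d[1],d[0])).round(2))
t=plane(L("nest"),np.array([(288.5,249),(277.5,31.5)])-.375,.022); rep("tray",*t)
s=plane(L("lamp"),np.array([(298.25,237),(272.5,22.5)])-.375,.042); rep("studs",*s)
d=plane(L("drv"),np.array([(256.7,76.5),(315.5,80.5),(250.75,223.5),(303.25,226)])-.375,.03)
print(d.round(4)); rep("drv",(d[2]+d[3])/2,(d[0]+d[1])/2); print(np.linalg.norm(d[0]-d[1]),np.linalg.norm(d[2]-d[3]))
# top-cam check
r=L("top1"); print(proj(r,[*t,*s]).round(1))
E
```

```text
tray mid [ 0.535  -0.2903  0.022 ] len 0.1729 ang 92.9
studs mid [0.5206 0.2623 0.042 ] len 0.1747 ang 97.18
[[ 0.4669  0.0565  0.03  ]
 [ 0.5082  0.054   0.03  ]
 [ 0.4597 -0.0525  0.03  ]
 [ 0.5021 -0.0546  0.03  ]]
drv mid [0.4842 0.0008 0.03  ] len 0.109 ang 86.48
0.041381181481294466 0.042431456484442714
[[422.3 210.7]
 [355.6 212.4]
 [205.  206.8]
 [136.3 213.6]]
```

The tray's +y (bridge) end points to world +y and the catch is at world -y. The sizes agree within 3 %. Now I'll grasp the driver, lift it, and look at it in hand to find the camera's sideways bias.

```bash
python3 - <<'E'
from h import *
a=np.radians(-3.52); arm.command_gripper(.066)
arm.move_to([.4842,.0008,.075],down(a)); arm.servo_line([.4842,.0008,.026],velocity=.1)
arm.command_gripper(.03,60); print("gap",arm.get_finger_gap(),arm.get_finger_force())
arm.servo_line([.4842,.0008,.10],velocity=.15)
# tray frame pre-position above
ta=np.radians(2.9); 
arm.move_to([.535+.025*np.sin(ta),-.2903-.025,.13],down(ta)); arm.pause(.2)
r=snap("wrist","hand"); print(arm.get_clock(),arm.get_tcp_pos().round(4),arm.get_force().round(2))
cv2.imwrite("pics/hz.png",cv2.resize(r["image"][0:300,180:400],(587,800)[:2]) if 0 else cv2.resize(r["image"][0:280,180:400],(471,600),interpolation=cv2.INTER_CUBIC))
E
```

```text
gap 0.04304942347719163 64.04985666275024
9.3917 [ 0.5366 -0.314   0.1301] [-0.13 -0.88 -2.57]
```

View pics/hz.png

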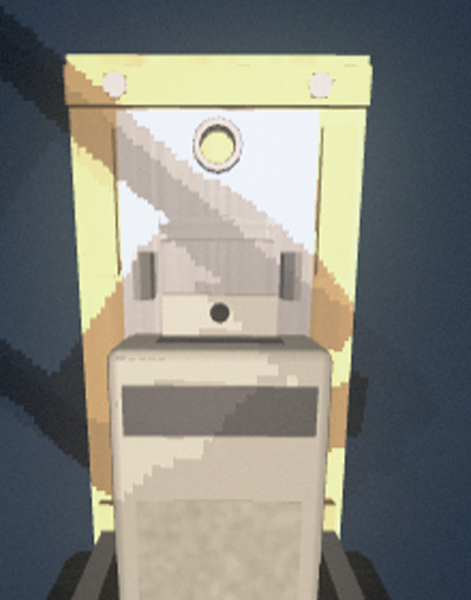

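```bash
python3 - <<'E'
from h import *
import pickle
r=pickle.load(open("hand.pkl","rb")); t=np.array([.5366,-.314,.1301]); ta=np.radians(2.9)
X=np.array([-np.sin(ta),np.cos(ta)]); Y=np.array([np.cos(ta),np.sin(ta)])
p=lambda x,y:np.array([180+x/2.141,y/2.143])-.3
def loc(q,z):
    P=plane(r,q,z)[0]; d=P[:2]-t[:2]; return P.round(4),"along %.4f lat %.4f"%(d@X,d@Y)
print("lughole",loc(p(220,313),t[2]-.021))
print("lug front L,R",loc(p(163,295),t[2]-.021),loc(p(278,295),t[2]-.021))
print("body front top",loc(p(109,355),t[2]+.004),loc(p(331,355),t[2]+.004))
print("bush",loc(p(217,145),.022))
print("ears in L,R top (z .035)",loc(p(154,275),.035),loc(p(281,275),.035))
E
```

```text
lughole (array([ 0.534 , -0.2525,  0.1091]), 'along 0.0615 lat 0.0005')
lug front L,R (array([ 0.5212, -0.2493,  0.1091]), 'along 0.0654 lat -0.0121') (array([ 0.5466, -0.248 ,  0.1091]), 'along 0.0655 lat 0.0133')
body front top (array([ 0.5135, -0.2595,  0.1341]), 'along 0.0556 lat -0.0203') (array([ 0.555 , -0.2573,  0.1341]), 'along 0.0557 lat 0.0212')
bush (array([ 0.5306, -0.2036,  0.022 ]), 'along 0.1105 lat -0.0004')
ears in L,R top (z .035) (array([ 0.5117, -0.2466,  0.035 ]), 'along 0.0685 lat -0.0214') (array([ 0.5542, -0.2444,  0.035 ]), 'along 0.0686 lat 0.0211')
```

Driver and tray line up to about 0.6 mm sideways, and seating needs about 22.4 mm of travel. Next: tilt, touch the plate, and slide the lug under the bridge.

```bash
cat > geo.py <<'E'
from h import *
ta=np.radians(2.9); X=np.array([-np.sin(ta),np.cos(ta)]); Y=np.array([np.cos(ta),np.sin(ta)])
S=np.array([.5366,-.314])+.0224*X-.0006*Y
def pose(oy,oz,th,g=.026,ox=0):
    """TCP for driver origin at oy,oz (m, tray frame), front-low tilt th"""
    return np.r_[S+(oy+g*np.sin(th))*X+ox*Y,.010+oz+g*np.cos(th)],down(ta,-th)
def line(oy,oz,th,v,mf=None,**k):
    p,q=pose(oy,oz,th,**k); h=arm.servo_line(p,velocity=v,rotation=q,max_force=mf)
    t=np.array(arm.get_tcp_pos()); e=t-p
    print("hit",h,"err along %.4f lat %.4f z %.4f"%(e[:2]@X,e[:2]@Y,e[2]),"F",arm.get_force().round(1),"t",round(arm.get_clock(),2)); return e
E
python3 - <<'E'
from geo import *
line(-.012,.045,.15,.1)
line(-.012,.020,.15,.06,6); arm.pause(.1)
e=line(-.012,.011,.15,.015,5)
z=.011+e[2]; print("contact oz",z)
line(-.012,z+.0008,.15,.02)
e=line(.001,z+.0008,.15,.02,7)
r=snap("wrist","ins"); cv2.imwrite("pics/insz.png",cv2.resize(r["image"][20:220,180:400],(660,600),interpolation=cv2.INTER_CUBIC))
E
```

```text
hit False err along -0.0002 lat 0.0005 z 0.0008 F [ 0.2  0.2 -2.9] t 10.06
hit False err along 0.0001 lat -0.0003 z -0.0007 F [-1.  -0.5 -2.9] t 10.62
hit True err along -0.0003 lat 0.0002 z 0.0035 F [-0.3  0.1  4.4] t 11.18
contact oz 0.014476579465608205
hit False err along 0.0001 lat -0.0002 z -0.0004 F [ 0.2 -0.6  0.1] t 11.51
hit False err along 0.0003 lat -0.0001 z -0.0003 F [-0.4 -0.  -2.3] t 12.31
```

View pics/insz.png

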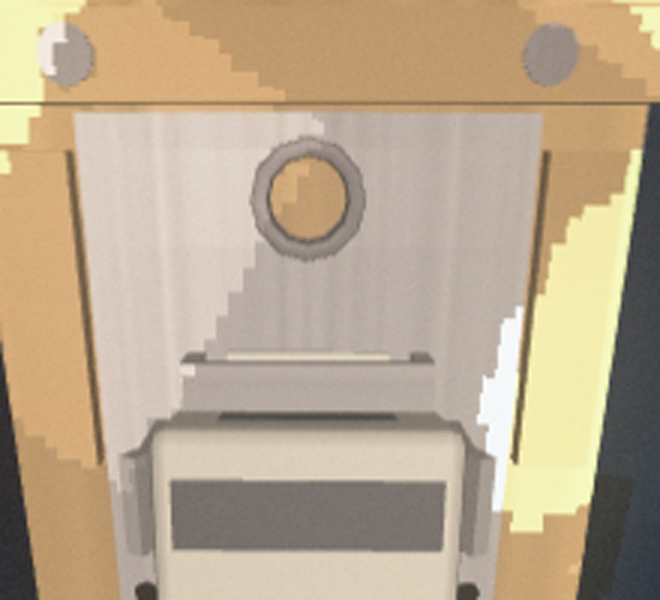

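The lug's white strip shows beyond the bridge bar at zoomed (310,356), and the body sits between the ears. Next: lower the tail onto the catch, release, and press it down with closed fingers.

```bash
python3 - <<'E'
from geo import *
line(.0008,.0132,.12,.03,7)
arm.command_gripper(.066)
p=np.array(arm.get_tcp_pos()); arm.servo_line([p[0],p[1],.11],velocity=.2,rotation=down(ta))
arm.command_gripper(0,40)
q=np.r_[S-.044*X,.10]; arm.move_to(q,down(ta)); arm.pause(.1)
q[2]=.0625
h=arm.servo_line(q,velocity=.02,max_force=4); print("touch",h,arm.get_tcp_pos().round(4),arm.get_force().round(1))
h=arm.servo_line(q,velocity=.02,max_force=30); print("press",h,arm.get_tcp_pos().round(4),arm.get_force().round(1),arm.get_clock())
E
```

```text
hit False err along 0.0000 lat -0.0001 z -0.0002 F [-0.4  1.2 -1.9] t 12.61
touch True [ 0.5374 -0.3364  0.074 ] [-0.1 -0.4  3.1]
press False [ 0.537  -0.3355  0.066 ] [-5.1  3.1 16.7] 16.4083
```

```bash
python3 - <<'E'
from geo import *
q=np.r_[S-.044*X,.055]
h=arm.servo_line(q,velocity=.02,max_force=22); print("press",h,arm.get_tcp_pos().round(4),arm.get_force().round(1))
arm.servo_line(np.r_[S-.044*X,.12],velocity=.15)
arm.command_gripper(.075)
arm.move_to(np.r_[S-.09*X,.14],down(ta)); arm.pause(.15)
r=snap("wrist","clip"); print(arm.get_clock(),arm.get_tcp_pos().round(4))
cv2.imwrite("pics/clipz.png",cv2.resize(r["image"][20:260,190:390],(500,600),interpolation=cv2.INTER_CUBIC))
E
```

```text
press True [ 0.537  -0.3355  0.0661] [-1.6 -0.2  3.6]
18.4167 [ 0.5392 -0.3805  0.1392]
```

View pics/clipz.png

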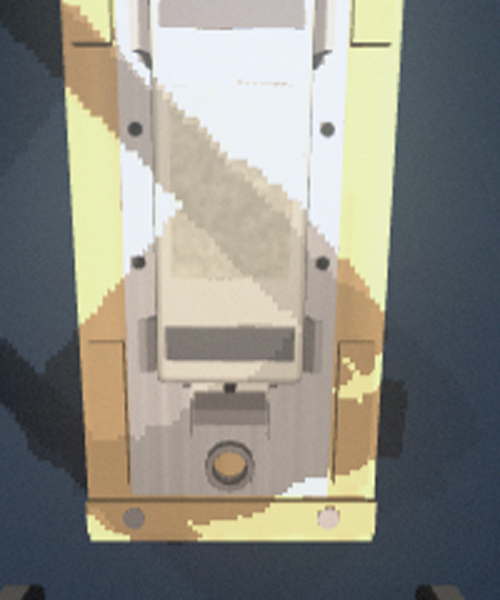

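The driver sits level, with the catch over the tail lug at zoomed (230,395) and the bushing at (230,464). The 66 mm contact height matches a seated driver. I'll re-measure the tray from both bushings, then grip and lift.

```bash
python3 - <<'E'
from geo import *
import pickle
L=lambda n:pickle.load(open(n+".pkl","rb"))
a=plane(L("clip"),np.array([190+230/2.5,20+464/2.5])-.3,.022)[0]
b=plane(L("ins"),np.array([180+308/3,20+198/3])-.33,.022)[0]
d=b-a; print("tray mid",(a+b)/2,"len",np.linalg.norm(d),"ang",np.degrees(np.arctan2(d[1],d[0])))
g=np.r_[S,.0405]
arm.move_to(np.r_[S,.10],down(ta)); arm.servo_line(g,velocity=.1); arm.command_gripper(.03,70)
print("gap",arm.get_finger_gap(),arm.get_tcp_pos().round(4))
f0=arm.get_force(); arm.servo_line(np.r_[S,.075],velocity=.04); arm.pause(.2)
print(arm.get_force().round(2),arm.get_finger_force(),arm.get_tcp_pos().round(4),arm.get_clock())
arm.servo_line(np.r_[S,.13],velocity=.12); print(arm.get_force().round(2))
E
```

```text
tray mid [ 0.53487974 -0.28919104  0.022     ] len 0.17373796454860935 ang 92.7451111296828
gap 0.04245063686840013 [ 0.5356 -0.2922  0.0419]
[-0.46 -0.57 -5.79] 72.15081095695496 [ 0.5347 -0.2915  0.0746] 21.2333
[-0.51 -0.15 -6.18]
```

```bash
python3 - <<'E'
from geo import *
b=np.radians(7.25); M=np.array([.5206,.2623]); Xb=np.array([-np.sin(b),np.cos(b)])
T=M-.0013*Xb
arm.move_to(np.r_[T,.14],down(b)); arm.servo_line(np.r_[T,.084],velocity=.08); arm.pause(.3)
r=snap("wrist","hov"); print(arm.get_tcp_pos().round(4),arm.get_clock(),arm.get_force().round(1))
t=np.array(arm.get_tcp_pos()); c=proj(r,np.r_[t[:2]+.0893*Xb,t[2]-.0214])[0]; print("exp bush",c, "stud",proj(r,np.r_[M+.088*Xb,.042]))
x,y=int(c[0])-40,max(0,int(c[1])-40); print("crop",x,y)
cv2.imwrite("pics/hovz.png",cv2.resize(r["image"][y:y+80,x:x+80],(600,600),interpolation=cv2.INTER_CUBIC))
cv2.imwrite("pics/hov_side.png",arm.read_camera("side")["image"])
E
```

```text
[0.521  0.2611 0.0845] 25.0333 [ 0.2 -0.7 -5.1]
exp bush [280.97491844  82.66765709] stud [[280.6391276   88.23837595]]
crop 240 42
```

View pics/hovz.png

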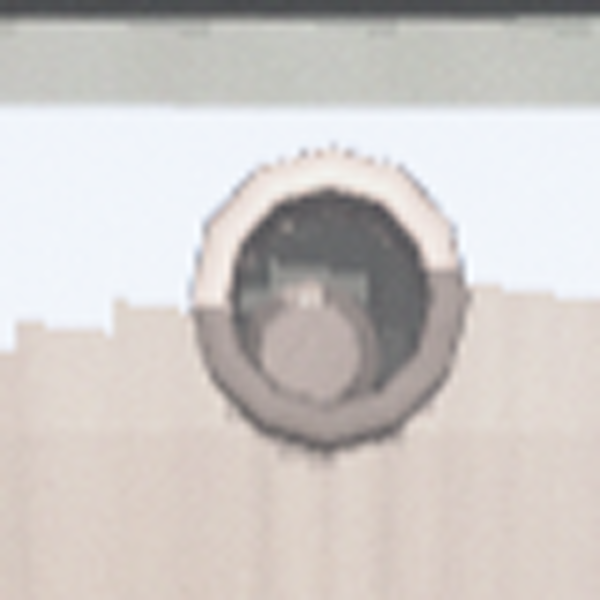

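```bash
python3 - <<'E'
from geo import *
import pickle
r=pickle.load(open("hov.pkl","rb")); b=np.radians(7.25); Xb=np.array([-np.sin(b),np.cos(b)]);Yb=np.array([np.cos(b),np.sin(b)])
p=lambda x,y:np.array([240+x/7.5,42+y/7.5])-.43
t=np.array([.521,.2611,.0845])
B=plane(r,p(331,299),t[2]-.0214)[0]; s=plane(r,p(311,352),.042)[0]
for n,q in("bush",B),("stud",s): d=q[:2]-t[:2]; print(n,q.round(4),"along %.4f lat %.4f"%(d@Xb,d@Yb))
M=np.array([.5206,.2623]); d=s[:2]-M; print("stud vs first: along %.4f lat %.4f"%(d@Xb-.088,d@Yb))
B2=plane(r,p(331,299),t[2]-.0184)[0]; print((B2-B)[:2]@Xb,(B2-B)[:2]@Yb)
E
```

```text
bush [0.5109 0.3503 0.0631] along 0.0898 lat 0.0012
stud [0.5097 0.3495 0.042 ] along 0.0891 lat -0.0000
stud vs first: along -0.0001 lat 0.0002
-0.00038641164931354843 -2.1375613594574237e-05
```

The stud reading matches the first one within 0.2 mm. The bushing is 0.7 mm too far along and 1.2 mm too far sideways, so I'll correct that and lower under guard.

```bash
python3 - <<'E'
from geo import *
b=np.radians(7.22); M=np.array([.5206,.2623]); Xb=np.array([-np.sin(b),np.cos(b)]);Yb=np.array([np.cos(b),np.sin(b)])
T=M-.0020*Xb-.0012*Yb
arm.servo_line(np.r_[T,.080],velocity=.03,rotation=down(b)); arm.pause(.3); print(arm.get_tcp_pos().round(4),T.round(4))
h=arm.servo_line(np.r_[T,.066],velocity=.02,max_force=4)
print(h,arm.get_tcp_pos().round(4),arm.get_force().round(1),arm.get_torque().round(2),arm.get_clock())
if not h:
    h=arm.servo_line(np.r_[T,.0485],velocity=.02,max_force=5)
    print(h,arm.get_tcp_pos().round(4),arm.get_force().round(1),arm.get_torque().round(2),arm.get_clock())
E
```

```text
[0.5198 0.2602 0.0801] [0.5197 0.2602]
False [0.5196 0.2602 0.066 ] [-1.  -0.1 -5. ] [-0.07  0.05 -0.03] 26.525
False [0.52   0.2601 0.049 ] [-0.3 -1.8 -2.8] [-0.11 -0.02  0.05] 27.55
```

```bash
python3 - <<'E'
from geo import *
p=np.array(arm.get_tcp_pos())
h=arm.servo_line([p[0],p[1],.0465],velocity=.01,max_force=5); print(h,arm.get_tcp_pos().round(4),arm.get_force().round(1))
arm.command_gripper(.068); arm.pause(.2); p=np.array(arm.get_tcp_pos())
arm.servo_line([p[0],p[1],.13],velocity=.1)
b=np.radians(7.22); arm.move_to([p[0]+.01,p[1]-.09,.2],down(b)); arm.pause(.3)
r=snap("wrist","fin"); s=snap("side","fins"); print(arm.get_clock())
# unviewed numeric check: expected bushing spots when seated (top z .028)
M=np.array([.5206,.2623]); X_=np.array([-np.sin(b),np.cos(b)])
for k in(1,-1): print(proj(r,np.r_[M+k*.088*X_,.028]))
A=cv2.resize(r["image"][0:280,150:430],(500,500)); B=cv2.resize(s["image"][110:210,200:320],(300,250),interpolation=cv2.INTER_CUBIC)
c=np.zeros((500,800,3),np.uint8); c[:,:500]=A; c[:250,500:]=B; cv2.imwrite("pics/finz.png",c)
E
```

```text
True [0.5204 0.2602 0.0479] [0.5 1.1 5.8]
30.2833
[[287.51307408  -7.97836608]]
[[286.30181118 191.28411619]]
```

View pics/finz.png

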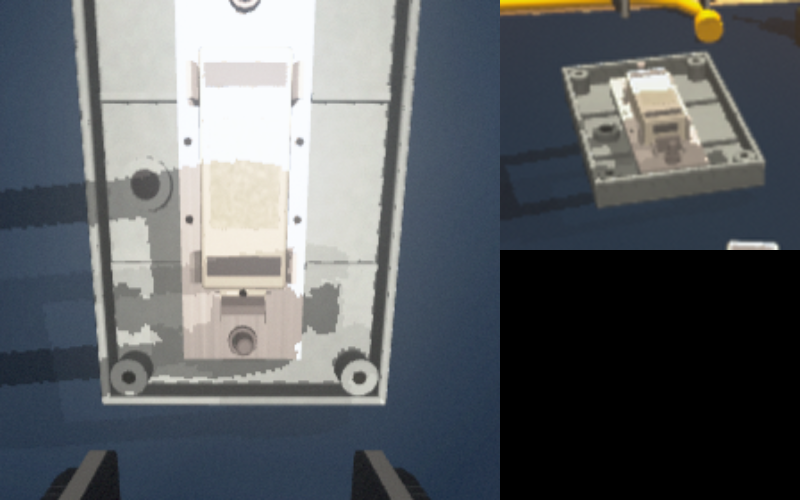

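The tray lies flat in the base with a stud standing up through the -y bushing at (243,341) and the +y end in line. The driver is still clipped, and the final contact at TCP z 0.048 is the expected seated height.

```bash
python3 -c "
from workcell import arm
print(arm.job_done())"
```

```text
the job is handed in; nothing more can be done
None
```

The long driver is clipped into the tray and the tray sits flat on the lamp base's studs, released; I handed the job in at about 30 s, with no result shown yet.

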